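# Set the kitchen timer to programme 4-2-3 and start it

## Robot

A 7-joint arm with a two-finger parallel gripper is mounted at the origin on a cart in front of the work surface, level with it; the furniture and walls round the work are solid. World frame = base frame: x ahead of the robot, y to its left, z up, the work surface at z = 0. Lengths are in m, angles in degrees, forces in N, time in s.
With the tool pointing down it reaches from about 0.425 to 0.875 m from the base axis. Payload 4.7 kg.
Tool frame: the origin (TCP) lies between the finger pads; the fingertips stand 8 mm ahead of it and the grasp point (between the pads) lies 11 mm behind it; x points along the fingers, z is the direction in which the jaws open and shut, and the axes are right-handed (so a half turn about x gives the same grasp; the last joint's range is limited). The gripper opens to 87 mm and grips with 3 to 60 N. Pads are 19 mm wide; open, the fingers measure 117 mm over their backs; the gripper's body (75 mm by 190 mm) begins 51 mm behind the grasp point.
Start: joints at [68.073, 18.392, -4.016, 83.108, 1.295, 78.541, -3.26], TCP at [0.251, -0.6, 0.231] pointing down, gripper open.
Joint ranges: [-163.93, 163.93], [-17.29, 119.83], [-79.2, 71.16], [3.27, 140.29], [-89.18, 269.18], [5.43, 117.66], [-154.24, 154.24]. Speed limits (degrees/s): [147.25, 147.25, 180, 180, 180, 180, 180].

## Interface

Orientations are given as [roll, pitch, yaw] about the fixed x, y, z axes, in that order (R = Rz(yaw) Ry(pitch) Rx(roll)).
In Python, from cell import telemetry, vision, sign_off gives the robot as it stands. The module is installed in compiled form; this text tells all that it offers.
- The arm moves only by the tool drive_tool, never from a script. Its arguments are lists of equal length, an entry for each row: "offset": the shift along the tool's x, y, z in m, a list of three; "angular": the turn, a rotation vector about the tool's x, y, z in rad, a list of three. A call has 1 to 10 rows; each row is the pose to reach, as a shift and turn from the pose measured when the call began, along the tool's axes at that moment; what a row does not reach only later rows make up. A row lasts 1/8 s, in which the tool goes at most 62.5 mm and 10.7 degrees, less where a joint would pass 70% of its speed; a pose out of reach is approached as far as the arm can. A call with a gripper value outside its range is refused whole. "fingers" is the closure, from -1 (fully open) to 1 (shut), set as the call begins (left out, the last holds). The fingers move at their own pace and stop on an object; "squeeze" is the grip in N (left out, the last holds). Time passes only in rows, so rows that repeat a pose let the fingers close. It gives the time, the measured TCP pose, the force and the opening at its end, in the units of the state.
- telemetry.get_obs(): the state, without advancing time (a new reading comes with each control period).
- vision.read_camera(name): name is "side" or "top"; returns a dict with "pixels" (480x640x3 uint8, red, green, blue), "intrinsics" (3x3 intrinsics, pixels), "world_from_camera" (4x4, takes a point from camera to world coordinates). Camera axes: x right, y up, looking along -z (the intrinsics and any distortion apply to the point x, -y, -z); pixel columns grow to the right and rows downward; lengths in m; the calibration is good to about 2 mm. A picture is of the moment at which its call begins. There is no depth.
- sign_off(): hands the job in, once; it reports no verdict.
The state is a dict: "time_s": time; "qpos": joint angles; "joint_velocities": joint speeds; "effort": joint torques, N m; "tool_pos": TCP position; "tool_rot": TCP orientation; "force": force on the tool from outside, world axes, zero at the start; "wrist_torque": the same for the moment, N m; "grip_width": finger opening in m.
Only numpy, scipy, OpenCV 4.12 (cv2) and the standard library are available. Lean on these libraries where they do the work, as an engineer would, in place of code of your own. Each camera call takes 0.05 s, during which the arm holds its last target.

## Task

Set the three thumbwheels under the hood of the grey kitchen timer to programme 4-2-3, read from left to right as you stand at the timer: the face with that many pips must look squarely out of the sloped panel at the index marks (one wheel may already be right). Only then start it: turn the dial in the round well clockwise as far as it goes. Leave the things standing around where they are.

Things in the scene. Friction and masses are not known exactly. Their poses are not given: they have to be found in the camera images.
- console: Grey plastic programme timer, fixed to the worktop, 188 deep x 300 wide x 212 mm high. Origin: on the worktop, 75 mm below the axle line, half-way along the width. x points level to its back (away from the robot), y to the left, z up. Its three white thumbwheels stand side by side in a sloped panel, axles parallel to y; to their right a black dial in a round well.
- panel (a point): Centre of the flat sloped front panel, on its surface, 16 mm above the axle line along the normal (axes as the timer's). Panel 150 mm long up the slope. Its outward normal N leans 0.50 rad (29 degrees) from vertical to the front: N = (-0.479, 0, 0.878) in the timer's axes; up the slope is U = (0.878, 0, 0.479).
- hood_edge (a point): Middle of the lower front edge of the flat hood over the upper part of the panel: 36 mm behind the axle line, 202 mm above the worktop (axes as the timer's). The hood is 10 mm thick, as wide as the timer and runs back to its rear wall. The wheels are best reached with the tool tilted, square to the panel.
- dial_foot (a point): Centre of the start dial, on the panel surface (axes as the timer's); the dial turns about N. Black bar grip, 42 long x 12 thick, standing on a flat disc, 4 to 26 mm above the panel, in a well: round wall 44 mm inner radius, 4 mm thick, 26 mm high, so the bar does not stand above the rim.
- dial (a joint): Turn of the start dial, rad: 0 = off, bar along U (white line at its upper end); grows clockwise as seen by someone facing the panel, to a firm stop at 1.31. Light friction (0.05 N m), stays where it is left.
- wheel_l_axle (a point): Centre of the left thumbwheel's axle (as seen from the robot), 75 mm above the worktop; axes as the timer's; axles 50 mm apart. Wheel shape, all three: hexagonal hub, 26 mm wide along the axle, six flat faces 28 mm from the axle; between the faces six radial fins, 8 mm thick, tips 52 mm from the axle.
- wheel_l (a joint): Turn of the left thumbwheel, rad, 0 to 5.236 (stops 0.1 beyond). The value grows as its exposed side is pushed up the slope, away from the robot. Faces bear 1 to 6 black pips as on a die; the face square to the panel, level with the white index marks beside the wheel, is the one set. Face n is square at (n-1) x 1.047 rad.
- wheel_m_axle (a point): Centre of the middle thumbwheel's axle (as seen from the robot), 75 mm above the worktop; axes as the timer's; axles 50 mm apart. With a = angle about the axle from N towards U, every wheel's fins stand at a = value + 0.524 + any multiple of 1.047. Fins within about 70 degrees of N stand out of the panel.
- wheel_m (a joint): Turn of the middle thumbwheel, rad, 0 to 5.236 (stops 0.1 beyond). Shape, zero and sense as the left wheel. All wheels have no clicks: friction, about 0.13 N m or 3 N at a fin, holds them where they are left.
- wheel_r_axle (a point): Centre of the right thumbwheel's axle (as seen from the robot), 75 mm above the worktop; axes as the timer's; axles 50 mm apart. The wheels are turned by pushing on fin flanks with a closed fingertip (or pinching a fin), if need be in several strokes on successive fins.
- wheel_r (a joint): Turn of the right thumbwheel, rad, 0 to 5.236 (stops 0.1 beyond). Shape, zero, sense and friction as the left wheel.
- spice_a: Bystander, loose: spice jar with dark cap, 41 mm across, 105 mm high; origin at the centre of its underside. Leave it where it stands.
- salt_shaker: Bystander, loose: glass salt shaker with grey cap, 44 mm across, 90 mm high; origin at the centre of its underside. Leave it where it stands.
- tea_tin: Bystander, loose: square blue tin with wooden lid, 87x87x120 mm; origin at the centre of its underside. Leave it where it stands.
- espresso_cup: Bystander, loose: small cup with handle, 62x92x51 mm; origin at the centre of its underside. Leave it where it stands.
- mug_plain: Bystander, loose: mug with handle, 86x116x101 mm; origin at the centre of its underside. Leave it where it stands.
- gas_lighter: Bystander, loose: slim hob lighter lying flat, 243x23x28 mm; origin at the centre of its underside. Leave it where it stands.

How it is judged:
By the outcome, as a careful person would: the job done as asked, in the order asked, and still so for the second after the job is handed in, with the robot touching nothing.
It also fails if it takes over 58 s, if anything falls off the work surface, if the arm or the gripper's body presses on something with over 40 N, if the wrist force passes 120 N, or if a joint passes its speed limit or range.

## Working session

There is one attempt and no reset: what is moved stays moved. The work goes in short steps, Python scripts to look and compute and a tool call to move; the robot and the scene stay as the last step left them, time stands still between calls to the robot, and variables do not carry over. Pictures are saved under pics/ and viewed, and the job is handed in when it is done.

Besides the shell and the picture viewer there is one more tool, called after "Emit:" as name(argument=value, ...), one argument or row to a line, values as JSON. drive_tool: Moves the arm, as the interface text tells. Its arguments: {"type":"object","properties":{"offset":{"type":"array"},"angular":{"type":"array"},"fingers":{"type":"number"},"squeeze":{"type":"number"}},"required":["offset","angular"]}

```bash
mkdir -p pics; ls
python3 - <<'E'
from cell import telemetry, vision
import cv2
print(telemetry.get_obs())
for n in("side","top"):
    c=vision.read_camera(n)
    cv2.imwrite(f"pics/{n}0.png",c["pixels"][:,:,::-1])
    print(n,c["intrinsics"],c["world_from_camera"])
    print([k for k in c])
E
```

```text
pics
{'time_s': 0.0, 'qpos': array([68.07312277, 18.43886796, -4.01747609, 83.1752607 ,  1.29658288,
       78.53995465, -3.25961391]), 'joint_velocities': array([ 0.00194068,  0.03860462, -0.0871371 ,  0.01168296,  0.00479446,
        0.01674861,  0.03534348]), 'effort': array([-3.02954122e-04, -4.91285312e+01, -4.03875746e-01, -3.12535608e+01,
       -6.38591498e-02,  4.36806958e-02,  1.69615137e-04]), 'tool_pos': array([ 0.25095933, -0.59901736,  0.2294608 ]), 'tool_rot': array([-176.49010026,   89.89105195,  116.24908195]), 'force': array([-0.31888732,  0.42953553, -0.05510666]), 'wrist_torque': array([0.05938868, 0.03922556, 0.01210249]), 'grip_width': 0.08702840196106101}
side [[434.63791844   0.         318.84989142]
 [  0.         434.63791844 232.86267301]
 [  0.           0.           1.        ]] [[ 0.98763876  0.10864785 -0.11298376  0.4492786 ]
 [-0.15654191  0.64679805 -0.74642275 -0.66873278]
 [-0.00801955  0.75488273  0.65581076  0.74134007]
 [ 0.          0.          0.          1.        ]]
['pixels', 'intrinsics', 'world_from_camera']
top [[527.02556932   0.         313.31290372]
 [  0.         527.02556932 237.45468336]
 [  0.           0.           1.        ]] [[-0.21709818  0.8800811  -0.42228621  0.05341288]
 [-0.97614676 -0.19465695  0.09615703  0.15143065]
 [ 0.00242504  0.43308883  0.90134798  1.22613286]
 [ 0.          0.          0.          1.        ]]
['pixels', 'intrinsics', 'world_from_camera']
```

View pics/side0.png

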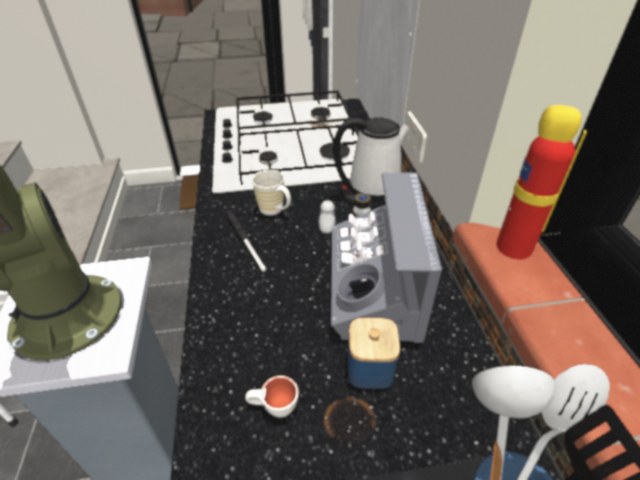

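View pics/top0.png

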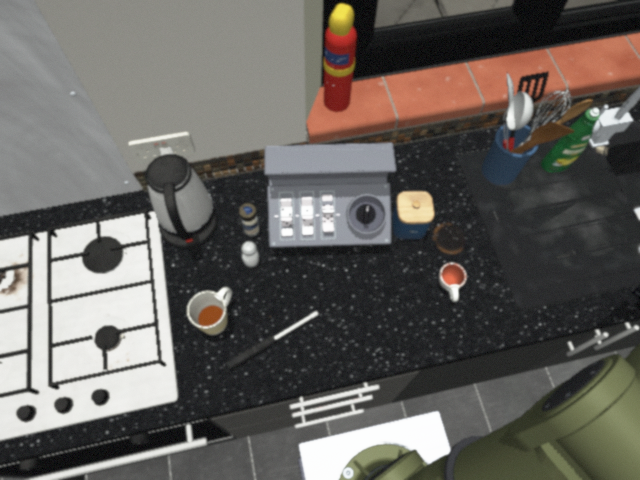

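Run:
```python
import cv2
a=cv2.imread("pics/top0.png")[135:255,255:405]; cv2.imwrite("pics/top0z.png",cv2.resize(a,None,fx=5,fy=5,interpolation=cv2.INTER_CUBIC))
a=cv2.imread("pics/side0.png")[165:345,325:445]; cv2.imwrite("pics/side0z.png",cv2.resize(a,None,fx=3.3,fy=3.3,interpolation=cv2.INTER_CUBIC))
```

```text
(no output)
```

View pics/top0z.png

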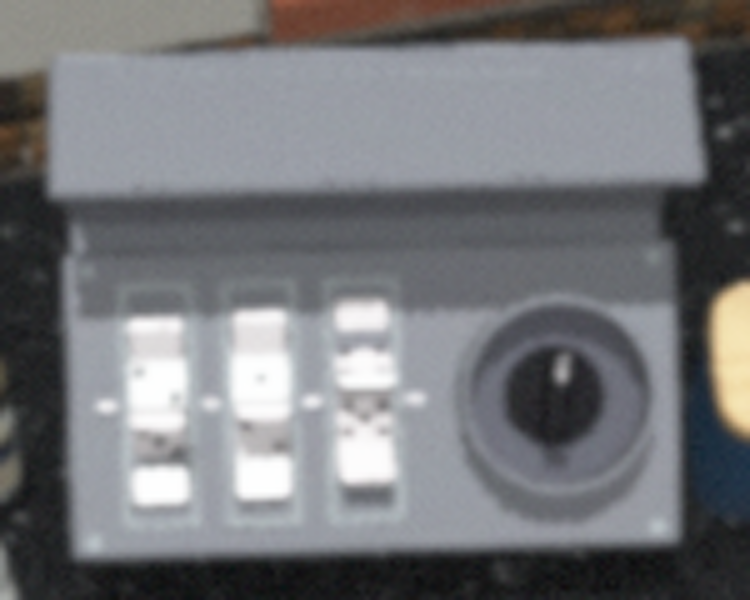

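View pics/side0z.png

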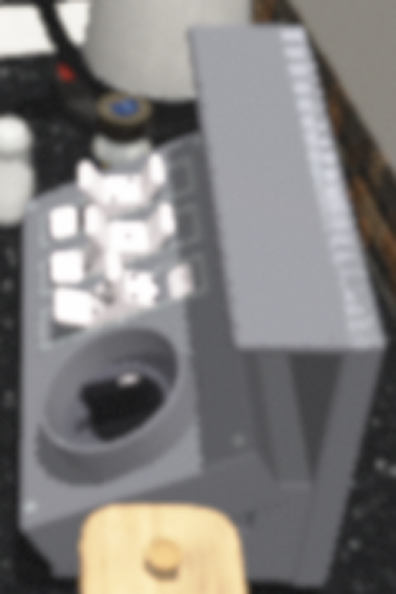

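```bash
cat > h.py <<'E'
import numpy as np, cv2, json, os
from scipy.optimize import least_squares
N=np.array([-.479,0,.878]);U=np.array([.878,0,.479])
CAL={"side":(np.array([[434.638,0,318.85],[0,434.638,232.863],[0,0,1]]),np.array([[ 0.98763876,0.10864785,-0.11298376,0.4492786],[-0.15654191,0.64679805,-0.74642275,-0.66873278],[-0.00801955,0.75488273,0.65581076,0.74134007],[0,0,0,1]])),
"top":(np.array([[527.0256,0,313.3129],[0,527.0256,237.4547],[0,0,1]]),np.array([[-0.21709818,0.8800811,-0.42228621,0.05341288],[-0.97614676,-0.19465695,0.09615703,0.15143065],[0.00242504,0.43308883,0.90134798,1.22613286],[0,0,0,1]]))}
def proj(n,P):
    K,T=CAL[n];P=np.atleast_2d(P);c=(P-T[:3,3])@T[:3,:3]
    return np.c_[K[0,0]*c[:,0]/-c[:,2]+K[0,2], K[1,1]*-c[:,1]/-c[:,2]+K[1,2]]
def ray(n,uv):
    K,T=CAL[n];uv=np.atleast_2d(uv).astype(float)
    d=np.c_[(uv[:,0]-K[0,2])/K[0,0],-(uv[:,1]-K[1,2])/K[1,1],-np.ones(len(uv))]
    return T[:3,3],d@T[:3,:3].T
def towld(p,P):
    x,y,a=p;c,s=np.cos(a),np.sin(a)
    return np.atleast_2d(P)@np.array([[c,s,0],[-s,c,0],[0,0,1]])+[x,y,0]
def tocon(p,P):
    x,y,a=p;c,s=np.cos(a),np.sin(a)
    return (np.atleast_2d(P)-[x,y,0])@np.array([[c,-s,0],[s,c,0],[0,0,1]])
A=np.array([0,0,.075])
E
python3 - <<'E'
from h import *
t=lambda q:(np.array(q)+.5)/5-.5+[255,135]
s=lambda q:(np.array(q)+.5)/3.3-.5+[325,165]
lo=A+.016*N-.075*U
top=[((.036,.15,.212),(48,193)),((.036,-.15,.212),(706,183)),((.1145,.15,.212),(55,55)),((.1145,-.15,.212),(690,40)),((lo[0],.15,lo[2]),(76,560)),((lo[0],-.15,lo[2]),(682,543))]
sd=[((.036,.15,.212),(190,28)),((.036,-.15,.212),(237,347)),((.1145,.15,.212),(302,28)),((.1145,-.15,.212),(385,347)),((lo[0],.15,lo[2]),(24,205)),((lo[0],-.15,lo[2]),(22,527))]
def f(p,sp=False):
    r1=proj("top",towld(p,[q[0] for q in top]))-t([q[1] for q in top])
    r2=proj("side",towld(p,[q[0] for q in sd]))-s([q[1] for q in sd])
    if sp: print(r1.round(1),r2.round(1),sep="\n")
    return np.r_[r1.ravel(),r2.ravel()]
r=least_squares(f,[.6,0,0],loss="soft_l1"); print(r.x,np.degrees(r.x[2])); f(r.x,True)
p=r.x
# marks, dial on panel
def onpanel(n,uv,h=.016,p=p):
    C,d=ray(n,uv); C=tocon(p,C); c,s=np.cos(p[2]),np.sin(p[2]); d=d@np.array([[c,-s,0],[s,c,0],[0,0,1]])
    k=(h-(C-A)@N)/(d@N); P=C+d*k[:,None]; return np.c_[(P-A)@U,P[:,1]]
print(onpanel("top",t([(105,406),(211,404),(313,401),(416,399)])).round(4))
print("well rim L,R,T,B",onpanel("top",t([(458,393),(652,391),(556,295),(557,497)]),.042).round(4))
print("well rim side",onpanel("side",s([(38,412),(188,372),(143,328),(85,482)]),.042).round(4))
E
```

```text
[ 0.64637493 -0.02492385 -0.18860685] -10.806376654781165
[[ 0.6  0.1]
 [ 0.9 -1.1]
 [-0.5 -0.9]
 [ 0.8 -0.9]
 [-0.2 -0.2]
 [ 0.7  0. ]]
[[-0.7 -1.7]
 [-1.2 -1.1]
 [ 1.1 -1.4]
 [ 0.7 -0.3]
 [-0.6 -1.1]
 [-1.5  0.8]]
[[-0.0005  0.1331]
 [-0.0008  0.0813]
 [-0.0006  0.0314]
 [-0.0009 -0.019 ]]
well rim L,R,T,B [[ 0.0017 -0.0376]
 [ 0.0003 -0.1308]
 [ 0.0474 -0.0856]
 [-0.0495 -0.0841]]
well rim side [[-0.0476 -0.09  ]
 [ 0.0497 -0.0988]
 [ 0.0241 -0.0514]
 [-0.0177 -0.1542]]
```

```bash
cat >> h.py <<'E'
p0=np.array([.6464,-.0249,-.1886])
YW=dict(l=.1065,m=.0565,r=.0065); YD=-.0845
def shot(n,name,box,f,avg=1):
    from cell import vision
    a=np.mean([vision.read_camera(n)["pixels"][:,:,::-1].astype(float) for _ in range(avg)],0)
    cv2.imwrite(f"pics/{name}_full.png",a.astype(np.uint8))
    x0,y0,x1,y1=box; z=cv2.resize(a[y0:y1,x0:x1],None,fx=f,fy=f,interpolation=cv2.INTER_CUBIC)
    z=255*(np.clip(z,0,255)/255)**1.6
    cv2.imwrite(f"pics/{name}.png",z.astype(np.uint8))
def unz(q,box,f): return (np.atleast_2d(q)+.5)/f-.5+np.array(box[:2])
def zm(uv,box,f): return (np.atleast_2d(uv)-box[:2]+.5)*f-.5
def cyl(n,uv,r,p=p0):
    "angle a (rad) and y of ray hit with cylinder radius r about the axle line (front hit)"
    C,d=ray(n,uv);C=tocon(p,C)[0];c,s=np.cos(p[2]),np.sin(p[2]);d=d@np.array([[c,-s,0],[s,c,0],[0,0,1]])
    out=[]
    for e in d:
        cu=np.array([(C-A)@N,(C-A)@U]);du=np.array([e@N,e@U])
        a,b,cc=du@du,2*cu@du,cu@cu-r*r;D=b*b-4*a*cc
        if D<0: out.append((np.nan,)*2);continue
        k=(-b-D**.5)/(2*a);P=cu+k*du;out.append((np.arctan2(P[1],P[0]),C[1]+k*e[1]))
    return np.array(out)
TB=(272,185,345,245);SB=(330,205,395,275)
E
python3 - <<'E'
from h import *
shot("top","t1",TB,10,8)
shot("side","s1",SB,8,8)
E
```

```text
(no output)
```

View pics/t1.png

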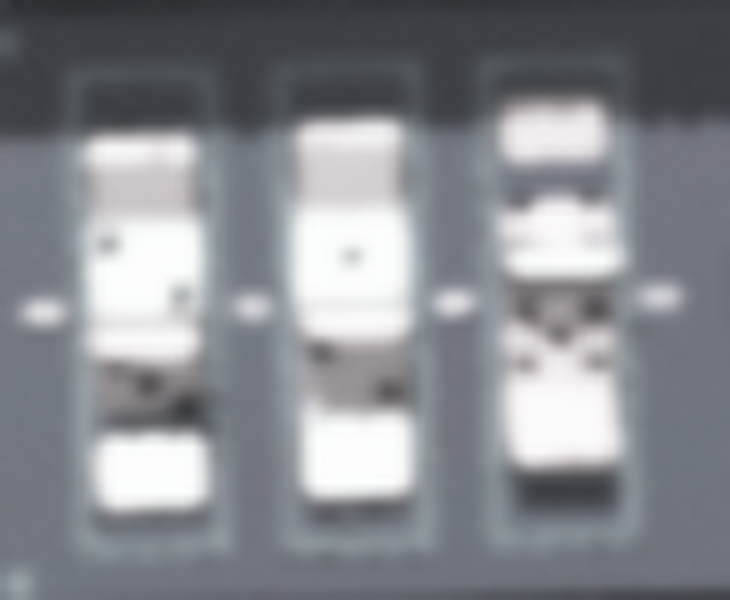

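View pics/s1.png

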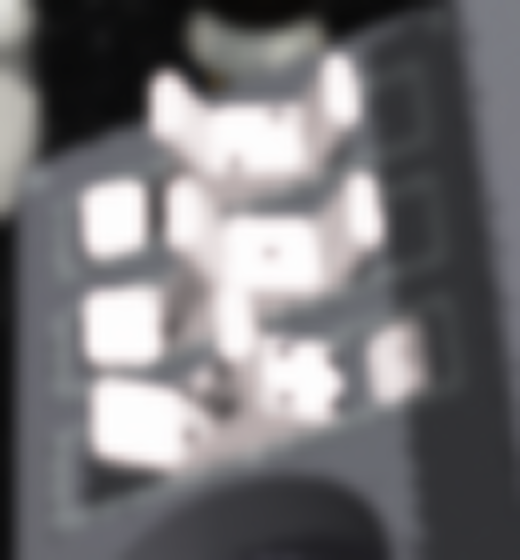

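Run:
```python
from h import *
for w,pts in dict(l=[(140,150),(146,341)],m=[(350,134),(355,322)],r=[(553,115),(562,262)]).items():
    c=cyl("top",unz(pts,TB,10),.052); print(w,np.degrees(c[:,0]).round(1),c[:,1].round(4))
for w,y in YW.items():
    print(w,zm(proj("side",towld(p0,A+[0,y,0]+.028*N)),SB,8).round(0),zm(proj("top",towld(p0,A+[0,y,0]+.028*N)),TB,10).round(0))
    for a in (-60,-30,0,30,60):
        a=np.radians(a); print(zm(proj("side",towld(p0,A+[0,y,0]+.052*(np.cos(a)*N+np.sin(a)*U))),SB,8).round(0),zm(proj("top",towld(p0,A+[0,y,0]+.052*(np.cos(a)*N+np.sin(a)*U))),TB,10).round(0))
```

```text
l [47.1 -8.4] [0.107  0.1062]
m [51.6 -4.8] [0.0564 0.0565]
r [58.2  9.6] [0.0072 0.0069]
l [[222. 145.]] [[147. 308.]]
[[ 87. 205.]] [[153. 494.]]
[[115. 137.]] [[148. 418.]]
[[186.  88.]] [[144. 309.]]
[[279.  72.]] [[142. 200.]]
[[368.  94.]] [[142. 122.]]
m [[229. 260.]] [[354. 303.]]
[[ 88. 320.]] [[359. 488.]]
[[117. 252.]] [[357. 412.]]
[[191. 202.]] [[354. 304.]]
[[288. 186.]] [[351. 195.]]
[[381. 208.]] [[349. 117.]]
r [[236. 384.]] [[560. 298.]]
[[ 89. 444.]] [[564. 483.]]
[[120. 376.]] [[566. 407.]]
[[196. 325.]] [[565. 298.]]
[[297. 309.]] [[561. 189.]]
[[394. 332.]] [[555. 112.]]
```

```bash
cat >> h.py <<'E'
from scipy.spatial.transform import Rotation as R
def cur():
    from cell import telemetry
    o=telemetry.get_obs();return o,o["tool_pos"],R.from_euler("xyz",o["tool_rot"],degrees=True)
def frame(sgn=1,p=p0,twist=0):
    Rc=R.from_euler("z",p[2]).as_matrix(); x=-Rc@N; z=Rc@[0,sgn,0]; y=np.cross(z,x)
    return R.from_matrix(np.c_[x/np.linalg.norm(x),y/np.linalg.norm(y),z])*R.from_euler("x",twist)
def goal(u,y,d,sgn=1,p=p0,twist=0):
    "fingertip end at slope u, console y, height d above axle along N"
    P=towld(p,A+u*U+[0,y,0]+(d+.008)*N)[0]; o,q,r=cur(); G=frame(sgn,p,twist)
    print("P",P.round(3),"offset",r.inv().apply(P-q).round(4),"ang",(r.inv()*G).as_rotvec().round(3))
def where(p=p0):
    o,q,r=cur(); P=tocon(p,q+.008*r.apply([1,0,0]))[0]
    print("t",round(o["time_s"],2),"u %.4f y %.4f d %.4f"%((P-A)@U,P[1],(P-A)@N),"F",o["force"].round(1),"q",o["qpos"].round(0),"w",o["grip_width"].round(4))
E
python3 - <<'E'
from h import *
o,q,r=cur(); print(r.as_matrix().round(2)); where()
for s in(1,-1):
    print(frame(s).as_matrix().round(2)); goal(-.02,YW["m"],.13,s)
E
```

```text
[[-0.    0.92  0.39]
 [-0.    0.39 -0.92]
 [-1.   -0.    0.  ]]Traceback (most recent call last):
  File "<stdin>", line 2, in <module>
  File "h.py", line 55, in where
    print("t",round(o["time_s"],2),"u %.4f y %.4f d %.4f"%((P-A)@U,P[1],(P-A)@N),"F",o["force"].round(1),"q",o["qpos"].round(0),"w",o["grip_width"].round(4))
                                                                                                                                    ^^^^^^^^^^^^^^^^^^^^^
AttributeError: 'float' object has no attribute 'round'
```

```bash
sed -i 's/o\["grip_width"\].round(4)/round(o["grip_width"],4)/; s/sgn=1/sgn=-1/g' h.py
python3 - <<'E'
from h import *
where()
goal(-.02,YW["m"],.13); goal(-.02,YW["m"],.20)
E
```

```text
t 0.9 u -0.1756 y -0.6385 d 0.2639 F [0.8 0.4 0.8] q [68. 18. -4. 83.  1. 79. -3.] w 0.0872
P [0.575 0.046 0.187] offset [ 0.044   0.5481 -0.4706] ang [ 0.573 -0.146  0.485]
P [0.542 0.053 0.248] offset [-0.0175  0.5201 -0.4891] ang [ 0.573 -0.146  0.485]
```

Emit:
drive_tool(
  offset=[
    [-0.05,0.02,-0.02],
    [-0.06,0.06,-0.05],
    [-0.06,0.1,-0.1],
    [-0.06,0.14,-0.14],
    [-0.06,0.18,-0.18],
    [-0.06,0.22,-0.22],
    [-0.06,0.27,-0.26],
    [-0.06,0.31,-0.3],
    [-0.05,0.36,-0.34],
    [-0.04,0.4,-0.38],
  ],
  angular=[
    [0,0,0],
    [0.05,-0.01,0.04],
    [0.11,-0.03,0.1],
    [0.17,-0.04,0.15],
    [0.23,-0.06,0.2],
    [0.3,-0.07,0.25],
    [0.36,-0.09,0.3],
    [0.42,-0.11,0.36],
    [0.48,-0.12,0.42],
    [0.55,-0.14,0.47],
  ],
  fingers=1,
  squeeze=20,
)

```text
time_s: 2.15
tool_pos: [0.4641, -0.1773, 0.2546]
tool_rot: [90.5, 67.0, -4.8]
force: [1.1, 2.1, 0.7]
grip_width: 0.0015
```

Run:
```python
from h import *
where()
goal(-.02,YW["m"],.13)
goal(-.028,YW["m"],.08)
```

```text
t 2.15 u -0.0469 y -0.1835 d 0.2218 F [1.1 2.1 0.7] q [ 42. -17. -16. 119. -15.  57. -63.] w 0.0015
P [0.575 0.046 0.187] offset [ 0.0985  0.0559 -0.2325] ang [ 0.086 -0.046  0.098]
P [0.591 0.043 0.139] offset [ 0.149   0.0527 -0.2307] ang [ 0.086 -0.046  0.098]
```

Emit:
drive_tool(
  offset=[
    [0.03,0.01,-0.05],
    [0.05,0.03,-0.11],
    [0.07,0.04,-0.16],
    [0.09,0.055,-0.21],
    [0.1,0.055,-0.232],
    [0.1,0.055,-0.232],
  ],
  angular=[
    [0.02,-0.01,0.02],
    [0.04,-0.02,0.05],
    [0.06,-0.03,0.07],
    [0.08,-0.04,0.09],
    [0.086,-0.046,0.098],
    [0.086,-0.046,0.098],
  ],
)

```text
time_s: 2.9
tool_pos: [0.5741, 0.0481, 0.1842]
tool_rot: [89.9, 61.4, -10.6]
force: [0.9, -0.2, -0.3]
grip_width: 0.0005
```

Run:
```python
from h import *
where()
goal(-.03,YW["m"],.06)
goal(-.03,YW["m"],.034)
shot("side","s2",(300,130,420,260),5,1)
shot("top","t2",(250,150,350,250),6,1)
```

```text
t 2.9 u -0.0220 y 0.0581 d 0.1284 F [ 0.9 -0.2 -0.3] q [  37.   -8.  -47.  120.    8.   39. -118.] w 0.0005
P [0.599 0.042 0.12 ] offset [ 0.0684 -0.0079  0.0017] ang [ 0.004 -0.002  0.001]
P [0.611 0.039 0.098] offset [ 0.0944 -0.0079  0.0017] ang [ 0.004 -0.002  0.001]
```

View pics/s2.png

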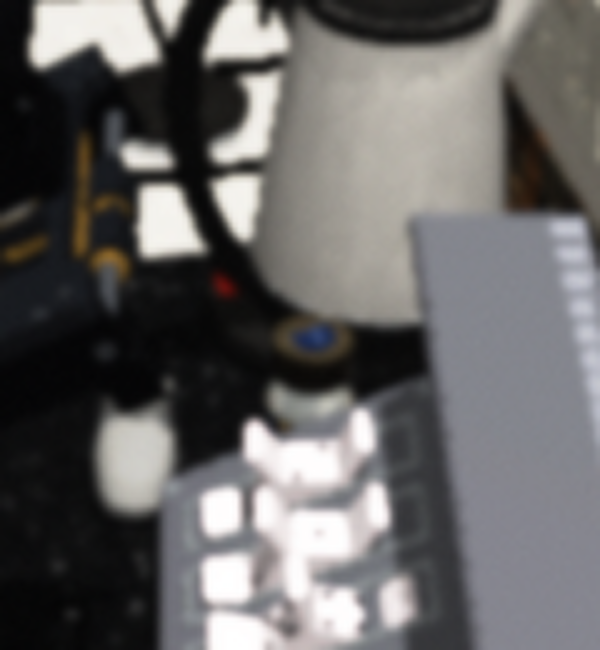

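View pics/t2.png

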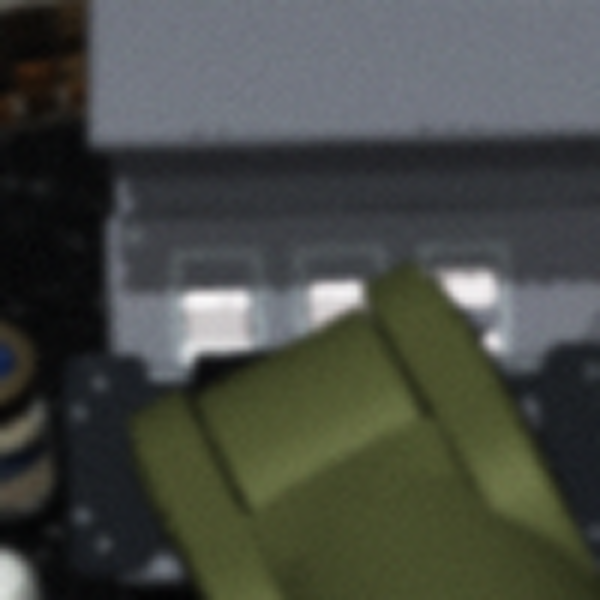

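Emit:
drive_tool(
  offset=[
    [0.03,-0.008,0.002],
    [0.06,-0.008,0.002],
    [0.08,-0.008,0.002],
    [0.092,-0.008,0.002],
    [0.092,-0.008,0.002],
  ],
  angular=[
    [0.004,-0.002,0],
    [0.004,-0.002,0],
    [0.004,-0.002,0],
    [0.004,-0.002,0],
    [0.004,-0.002,0],
  ],
)

```text
time_s: 3.62
tool_pos: [0.6098, 0.0332, 0.0994]
tool_rot: [89.8, 61.5, -11.5]
force: [-0.3, -0.5, 0.4]
grip_width: 0.0007
```

Run:
```python
from h import *
where()
goal(0.006,YW["m"],.036)
print(zm(proj("side",towld(p0,[A+u*U+[0,.0565+s,0]+.036*N for u in(-.04,-.021) for s in (-.015,.015)])),(300,130,420,260),5).round())
shot("side","s3",(300,130,420,260),5,1)
```

```text
t 3.62 u -0.0294 y 0.0501 d 0.0358 F [-0.3 -0.5  0.4] q [  36.    7.  -50.  121.   33.   32. -138.] w 0.0007
P [0.641 0.034 0.117] offset [-0.0003  0.0354 -0.0066] ang [-0.007  0.006  0.002]
[[205. 579.]
 [204. 534.]
 [243. 564.]
 [242. 520.]]
```

View pics/s3.png

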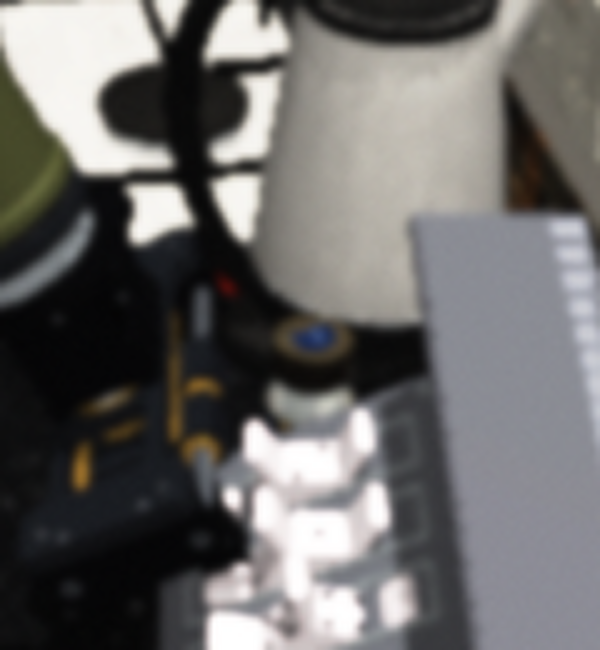

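Emit:
drive_tool(
  offset=[
    [-0.04,0,0],
    [-0.09,0,-0.004],
    [-0.1,0,-0.006],
    [-0.1,0,-0.006],
    [-0.1,0,-0.006],
    [-0.1,0,-0.006],
    [-0.1,0,-0.006],
    [-0.1,0,-0.006],
    [-0.1,0,-0.006],
    [-0.1,0,-0.006],
  ],
  angular=[
    [0,0,0],
    [0,0,0],
    [-0.18,0,0],
    [-0.36,0,0],
    [-0.54,0,0],
    [-0.72,0,0],
    [-0.9,0,0],
    [-1.08,0,0],
    [-1.26,0,0],
    [-1.44,0,0],
  ],
)

```text
time_s: 4.92
tool_pos: [0.5645, 0.0487, 0.1895]
tool_rot: [6.9, 61.3, -11.5]
force: [-0.2, 0.1, -0.7]
grip_width: 0.0003
```

Emit:
drive_tool(
  offset=[
    [0,0,0],
    [0,0,0],
    [0,0,0],
    [0,0,0],
    [0,0,0],
    [0,0,0],
    [0,0,0],
    [0,0,0],
    [0,0,0],
    [0,0,0],
  ],
  angular=[
    [-0.18,0,0],
    [-0.36,0,0],
    [-0.54,0,0],
    [-0.72,0,0],
    [-0.9,0,0],
    [-1.08,0,0],
    [-1.26,0,0],
    [-1.44,0,0],
    [-1.6,0,0],
    [-1.7,0,0],
  ],
)

```text
time_s: 6.18
tool_pos: [0.5646, 0.0482, 0.191]
tool_rot: [-90.6, 61.2, -11.5]
force: [0.0, -0.6, -0.2]
grip_width: 0.0007
```

```bash
sed -i 's/sgn=-1/sgn=1/g' h.py
python3 - <<'E'
from h import *
where()
goal(-.03,YW["m"],.10)
goal(-.03,YW["m"],.036)
E
```

```text
t 6.17 u -0.0270 y 0.0565 d 0.1389 F [ 0.  -0.6 -0.2] q [ 16.  -8. -29. 121.  12.  41.  58.] w 0.0007
P [0.58  0.045 0.155] offset [0.0388 0.0031 0.0002] ang [ 0.001 -0.005  0.004]
P [0.61  0.039 0.099] offset [0.1028 0.0034 0.0006] ang [ 0.001 -0.005  0.004]
```

Emit:
drive_tool(
  offset=[
    [0.03,0.003,0],
    [0.06,0.003,0],
    [0.085,0.003,0],
    [0.103,0.003,0],
    [0.103,0.003,0],
    [0.103,0.003,0],
  ],
  angular=[
    [0,0,0],
    [0,0,0],
    [0,0,0],
    [0,0,0],
    [0,0,0],
    [0,0,0],
  ],
)

```text
time_s: 6.92
tool_pos: [0.611, 0.0387, 0.1007]
tool_rot: [-90.6, 61.1, -11.5]
force: [0.1, 0.8, 0.3]
grip_width: 0.0004
```

Run:
```python
from h import *
where()
goal(0.005,YW["m"],.036)
```

```text
t 6.92 u -0.0287 y 0.0558 d 0.0369 F [0.1 0.8 0.3] q [ 17.   5. -31. 121.  29.  31.  44.] w 0.0004
P [0.641 0.034 0.116] offset [ 0.0011 -0.0337  0.0007] ang [ 0.001 -0.005  0.005]
```

Emit:
drive_tool(
  offset=[
    [0.001,-0.01,0.001],
    [0.001,-0.018,0.001],
    [0.001,-0.026,0.001],
    [0.001,-0.032,0.001],
    [0.001,-0.034,0.001],
    [0.001,-0.034,0.001],
  ],
  angular=[
    [0,0,0],
    [0,0,0],
    [0,0,0],
    [0,0,0],
    [0,0,0],
    [0,0,0],
  ],
)

```text
time_s: 7.68
tool_pos: [0.6411, 0.0339, 0.1163]
tool_rot: [-90.6, 61.1, -11.5]
force: [-2.9, 1.3, -1.2]
grip_width: 0.0008
```

Run:
```python
from h import *
where()
goal(-0.005,YW["m"],.036)
goal(-0.005,YW["m"],.08)
goal(-0.03,YW["l"],.08)
shot("side","s4",SB,8,1)
```

```text
t 7.67 u 0.0055 y 0.0567 d 0.0360 F [-2.9  1.3 -1.2] q [ 18.   7. -30. 117.  28.  33.  47.] w 0.0008
P [0.632 0.035 0.111] offset [-0.      0.0105 -0.0002] ang [ 0.    -0.006  0.005]
P [0.611 0.039 0.15 ] offset [-0.044   0.0103 -0.0005] ang [ 0.    -0.006  0.005]
P [0.599 0.093 0.138] offset [-0.0445  0.0352  0.0495] ang [ 0.    -0.006  0.005]
```

View pics/s4.png

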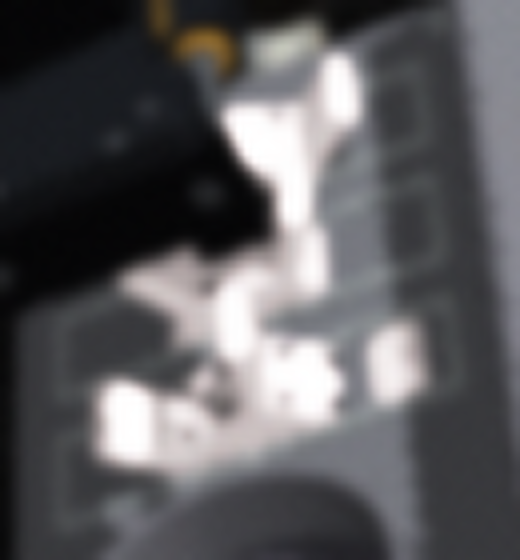

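Emit:
drive_tool(
  offset=[
    [0,0.01,0],
    [-0.03,0.011,0],
    [-0.045,0.02,0.02],
    [-0.045,0.035,0.05],
    [-0.03,0.035,0.05],
    [0.0,0.035,0.05],
    [0.0,0.035,0.05],
    [0.0,0.035,0.05],
  ],
  angular=[
    [0,0,0],
    [0,0,0],
    [0,0,0],
    [0,-0.006,0.005],
    [0,-0.006,0.005],
    [0,-0.006,0.005],
    [0,-0.006,0.005],
    [0,-0.006,0.005],
  ],
)

```text
time_s: 8.72
tool_pos: [0.6208, 0.0892, 0.1002]
tool_rot: [-89.9, 61.3, -10.6]
force: [0.2, 0.6, 0.1]
grip_width: 0.0002
```

Run:
```python
from h import *
where()
goal(0.020,YW["l"],.036)
```

```text
t 8.72 u -0.0288 y 0.1073 d 0.0364 F [0.2 0.6 0.1] q [ 14.   8. -34. 119.  34.  34.  35.] w 0.0002
P [0.663 0.08  0.123] offset [ 0.0005 -0.0488 -0.0008] ang [0.001 0.001 0.002]
```

Emit:
drive_tool(
  offset=[
    [0,-0.01,0],
    [0,-0.02,0],
    [0,-0.03,0],
    [0,-0.04,0],
    [0,-0.047,0],
    [0,-0.049,0],
    [0,-0.049,0],
  ],
  angular=[
    [0,0,0],
    [0,0,0],
    [0,0,0],
    [0,0,0],
    [0,0,0],
    [0,0,0],
    [0,0,0],
  ],
)

```text
time_s: 9.6
tool_pos: [0.6638, 0.0811, 0.1245]
tool_rot: [-89.8, 61.2, -10.6]
force: [-1.4, 0.3, -0.2]
grip_width: 0.0004
```

Emit:
drive_tool(
  offset=[
    [0,0.008,0],
    [-0.03,0.01,0],
    [-0.04,0.03,0],
    [-0.04,0.053,0],
    [-0.03,0.053,0],
    [-0.01,0.053,0],
    [0,0.053,0],
    [0,0.053,0],
  ],
  angular=[
    [0,0,0],
    [0,0,0],
    [0,0,0],
    [0,0,0],
    [0,0,0],
    [0,0,0],
    [0,0,0],
    [0,0,0],
  ],
)

```text
time_s: 10.6
tool_pos: [0.6184, 0.0895, 0.098]
tool_rot: [-89.8, 61.3, -10.6]
force: [-0.1, -0.2, 0.5]
grip_width: 0.0003
```

Run:
```python
from h import *
where()
goal(0.005,YW["l"],.036)
shot("side","s5",SB,8,1)
```

```text
t 10.6 u -0.0320 y 0.1071 d 0.0356 F [-0.1 -0.2  0.5] q [ 15.   8. -35. 119.  35.  33.  35.] w 0.0003
P [0.65  0.083 0.116] offset [-0.0003 -0.037  -0.0006] ang [0.    0.002 0.002]
```

View pics/s5.png

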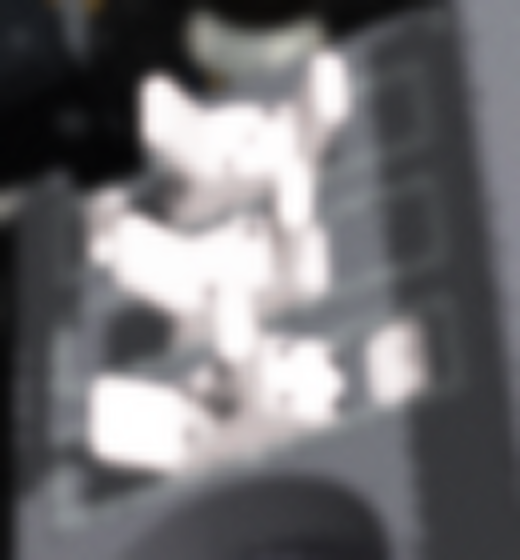

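Emit:
drive_tool(
  offset=[
    [0,-0.01,0],
    [0,-0.02,0],
    [0,-0.03,0],
    [0,-0.036,0],
    [0,-0.037,0],
    [0,-0.037,0],
  ],
  angular=[
    [0,0,0],
    [0,0,0],
    [0,0,0],
    [0,0,0],
    [0,0,0],
    [0,0,0],
  ],
)

```text
time_s: 11.4
tool_pos: [0.6506, 0.0835, 0.1167]
tool_rot: [-89.8, 61.2, -10.6]
force: [-1.9, -0.4, -1.0]
grip_width: 0.0002
```

Run:
```python
from h import *
where()
goal(-0.005,YW["l"],.036)
goal(-0.005,YW["l"],.085)
goal(0.03,YW["r"],.085)
goal(0.03,YW["r"],.036)
```

```text
t 11.4 u 0.0058 y 0.1073 d 0.0364 F [-1.9 -0.4 -1. ] q [ 16.  10. -34. 114.  33.  36.  38.] w 0.0002
P [0.641 0.084 0.111] offset [ 0.0003  0.0107 -0.0007] ang [0.    0.002 0.004]
P [0.618 0.089 0.154] offset [-0.0487  0.0105 -0.0007] ang [0.    0.002 0.004]
P [ 0.63  -0.015  0.171] offset [-0.0488 -0.0244 -0.1007] ang [0.    0.002 0.004]
P [ 0.653 -0.02   0.128] offset [ 0.0002 -0.0243 -0.1008] ang [0.    0.002 0.004]
```

Emit:
drive_tool(
  offset=[
    [0,0.01,0],
    [-0.03,0.01,0],
    [-0.05,0.0,-0.03],
    [-0.05,-0.02,-0.08],
    [-0.05,-0.024,-0.101],
    [-0.03,-0.024,-0.101],
    [0.0,-0.024,-0.101],
    [0.0,-0.024,-0.101],
  ],
  angular=[
    [0,0,0],
    [0,0,0],
    [0,0,0],
    [0,0,0],
    [0,0,0],
    [0,0,0],
    [0,0,0],
    [0,0,0],
  ],
)

```text
time_s: 12.4
tool_pos: [0.6516, -0.02, 0.1263]
tool_rot: [-89.8, 61.3, -10.6]
force: [0.0, -0.1, -0.5]
grip_width: 0.0004
```

Run:
```python
from h import *
where()
goal(-0.02,YW["r"],.036)
goal(0.034,YW["r"],.036)
```

```text
t 12.4 u 0.0283 y 0.0058 d 0.0351 F [ 0.  -0.1 -0.5] q [ 25.   7. -31. 115.  21.  32.  59.] w 0.0004
P [ 0.61  -0.011  0.104] offset [-0.001   0.0483  0.0007] ang [0.    0.002 0.001]
P [ 0.656 -0.02   0.13 ] offset [-0.0009 -0.0057  0.0007] ang [0.    0.002 0.001]
```

Emit:
drive_tool(
  offset=[
    [0,0.01,0],
    [0,0.02,0],
    [0,0.03,0],
    [0,0.04,0],
    [0,0.047,0],
    [0,0.048,0],
    [0,0.048,0],
  ],
  angular=[
    [0,0,0],
    [0,0,0],
    [0,0,0],
    [0,0,0],
    [0,0,0],
    [0,0,0],
    [0,0,0],
  ],
)

```text
time_s: 13.28
tool_pos: [0.6093, -0.0121, 0.1025]
tool_rot: [-89.9, 61.4, -10.7]
force: [0.9, 0.9, 2.6]
grip_width: 0.0006
```

Emit:
drive_tool(
  offset=[
    [0,-0.008,0],
    [-0.03,-0.01,0],
    [-0.04,-0.03,0],
    [-0.04,-0.055,0],
    [-0.03,-0.055,0],
    [-0.01,-0.055,0],
    [-0.001,-0.055,0],
    [-0.001,-0.055,0],
  ],
  angular=[
    [0,0,0],
    [0,0,0],
    [0,0,0],
    [0,0,0],
    [0,0,0],
    [0,0,0],
    [0,0,0],
    [0,0,0],
  ],
)

```text
time_s: 14.28
tool_pos: [0.655, -0.0209, 0.1274]
tool_rot: [-89.9, 61.7, -10.7]
force: [0.1, -0.6, 0.2]
grip_width: 0.0005
```

Run:
```python
from h import *
where()
goal(-0.005,YW["r"],.036)
shot("side","s6",SB,8,1)
```

```text
t 14.28 u 0.0318 y 0.0055 d 0.0344 F [ 0.1 -0.6  0.2] q [ 25.   8. -31. 115.  21.  33.  59.] w 0.0005
P [ 0.623 -0.014  0.111] offset [-0.0015  0.0369  0.001 ] ang [ 0.     0.001 -0.005]
```

View pics/s6.png

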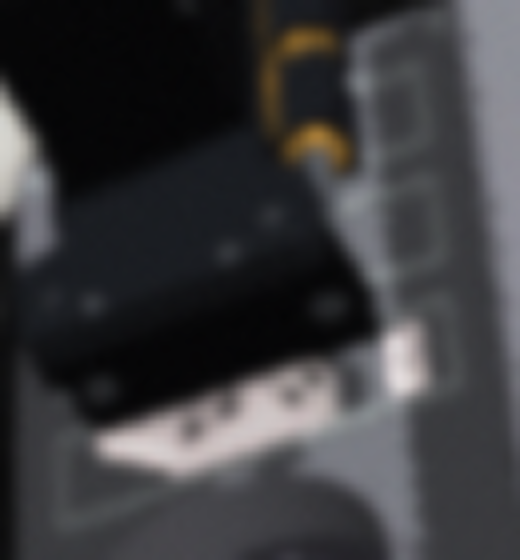

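Emit:
drive_tool(
  offset=[
    [-0.001,0.01,0.001],
    [-0.001,0.02,0.001],
    [-0.001,0.03,0.001],
    [-0.001,0.036,0.001],
    [-0.001,0.037,0.001],
    [-0.001,0.037,0.001],
  ],
  angular=[
    [0,0,0],
    [0,0,0],
    [0,0,0],
    [0,0,0],
    [0,0,0],
    [0,0,0],
  ],
)

```text
time_s: 15.08
tool_pos: [0.623, -0.0135, 0.1116]
tool_rot: [-89.9, 61.6, -10.6]
force: [1.3, 0.7, 2.7]
grip_width: 0.0005
```

Run:
```python
from h import *
where()
goal(0.005,YW["r"],.036)
goal(-.08,YW["r"],.20)
```

```text
t 15.07 u -0.0046 y 0.0068 d 0.0361 F [1.3 0.7 2.7] q [ 25.   5. -32. 120.  21.  30.  58.] w 0.0005
P [ 0.631 -0.015  0.116] offset [ 0.0001 -0.0095 -0.0003] ang [ 0.001  0.001 -0.004]
P [0.481 0.013 0.219] offset [-0.1636  0.0761 -0.    ] ang [ 0.001  0.001 -0.004]
```

Back out far enough that the cameras see all three wheels.

Emit:
drive_tool(
  offset=[
    [0,-0.008,0],
    [-0.04,-0.008,0],
    [-0.08,0.01,-0.03],
    [-0.12,0.03,-0.07],
    [-0.16,0.06,-0.12],
    [-0.16,0.06,-0.16],
    [-0.16,0.06,-0.16],
  ],
  angular=[
    [0,0,0],
    [0,0,0],
    [0,0,0],
    [0,0,0],
    [0,0,0],
    [0,0,0],
    [0,0,0],
  ],
)

```text
time_s: 15.95
tool_pos: [0.4828, -0.1597, 0.2068]
tool_rot: [-89.3, 63.0, -11.4]
force: [-0.3, -0.6, 1.0]
grip_width: 0.0006
```

Run:
```python
from h import *
where()
shot("side","s7",SB,8,4)
shot("top","t7",TB,10,4)
```

```text
t 15.95 u -0.0560 y -0.1631 d 0.1726 F [-0.3 -0.6  1. ] q [ 20. -17.  -2. 126.  -5.  44.  98.] w 0.0006
```

View pics/s7.png

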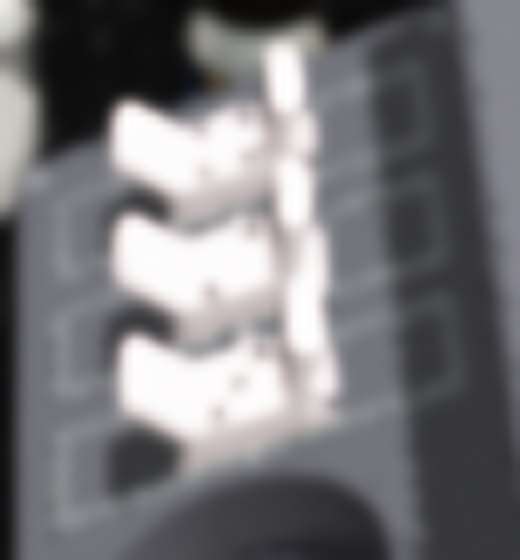

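View pics/t7.png

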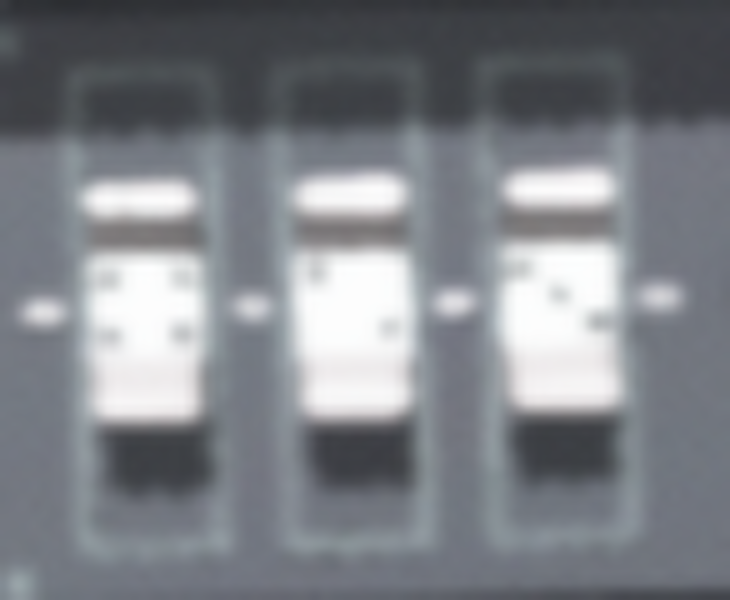

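Run:
```python
from h import *
def onp(n,uv,h,p=p0):
    C,d=ray(n,uv); C=tocon(p,C); c,s=np.cos(p[2]),np.sin(p[2]); d=d@np.array([[c,-s,0],[s,c,0],[0,0,1]])
    k=(h-(C-A)@N)/(d@N); P=C+d*k[:,None]; return ((P-A)@U)
m=onp("top",unz([(43,312),(253,308),(455,303),(661,297)],TB,10),.016); print("marks",m*1e3)
a=cv2.imread("pics/t7.png",0)
for w,b,upf,lof in (("l",[(107,279),(183,277),(108,337),(182,334)],(139,200),(148,405)),("m",[(317,272),(390,328)],(350,196),(356,400)),("r",[(520,268),(559,294),(598,321)],(558,189),(566,393))):
    u=onp("top",unz(b,TB,10),.028); c=cyl("top",unz([upf],TB,10),.052)
    print(w,"face u mm",u.mean()*1e3-m.mean()*1e3,"deg",np.degrees((u.mean()-m.mean())/.028),"upper fin",np.degrees(c[:,0]))
```

```text
marks [-0.36676336 -0.70052262 -0.7405036  -0.56114039]
l face u mm 0.9677985366958812 deg 1.9803846989861043 upper fin [29.98513586]
m face u mm 1.3110978894904832 deg 2.682870557011225 upper fin [29.58155283]
r face u mm 1.4129718393063948 deg 2.8913329629676277 upper fin [30.11460212]
```

Run:
```python
from h import *
where()
goal(-.002,YD,.10,twist=-.6)
goal(-.002,YD,.034,twist=-.6)
```

```text
t 16.35 u -0.0540 y -0.1463 d 0.1710 F [0.1 0.  1.1] q [ 18. -17.  -2. 126.  -5.  44.  98.] w 0.0008
P [ 0.578 -0.098  0.169] offset [ 0.0703 -0.0538  0.0609] ang [-0.598  0.02  -0.023]
P [ 0.609 -0.104  0.111] offset [ 0.1363 -0.0556  0.0601] ang [-0.598  0.02  -0.023]
```

Emit:
drive_tool(
  offset=[
    [0.0,-0.02,0.03],
    [0.02,-0.05,0.06],
    [0.05,-0.054,0.061],
    [0.07,-0.054,0.061],
    [0.07,-0.054,0.061],
    [0.07,-0.054,0.061],
  ],
  angular=[
    [-0.12,0,0],
    [-0.28,0.02,-0.02],
    [-0.44,0.02,-0.02],
    [-0.598,0.02,-0.023],
    [-0.598,0.02,-0.023],
    [-0.598,0.02,-0.023],
  ],
  fingers=0.31,
)

```text
time_s: 17.1
tool_pos: [0.5784, -0.0968, 0.1699]
tool_rot: [-124.2, 61.4, -10.7]
force: [0.1, -0.3, -0.1]
grip_width: 0.0301
```

Run:
```python
from h import *
where()
goal(-.001,YD,.034,twist=-.6)
shot("side","s8",(320,180,440,300),5)
```

```text
t 17.1 u -0.0014 y -0.0834 d 0.1009 F [ 0.1 -0.3 -0.1] q [ 12.  -6.  -6. 122.   3.  35. 117.] w 0.0301
P [ 0.61  -0.104  0.111] offset [ 0.0668  0.0004 -0.0012] ang [-0.001  0.001  0.001]
```

View pics/s8.png

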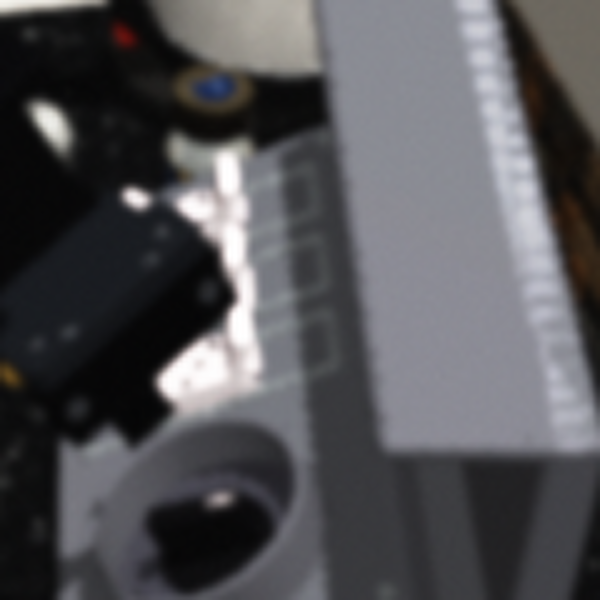

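Emit:
drive_tool(
  offset=[
    [0.02,0,-0.001],
    [0.04,0,-0.001],
    [0.05,0,-0.001],
    [0.058,0,-0.001],
    [0.064,0,-0.001],
    [0.067,0,-0.001],
    [0.067,0,-0.001],
  ],
  angular=[
    [0,0,0],
    [0,0,0],
    [0,0,0],
    [0,0,0],
    [0,0,0],
    [0,0,0],
    [0,0,0],
  ],
)

```text
time_s: 18.02
tool_pos: [0.6108, -0.1031, 0.1175]
tool_rot: [-124.2, 61.1, -10.7]
force: [-36.3, 8.0, 40.3]
grip_width: 0.0298
```

Run:
```python
from h import *
where()
goal(-.001,YD,.034,twist=.7)
shot("side","s9",(320,180,440,300),5)
```

```text
t 18.02 u 0.0026 y -0.0834 d 0.0391 F [-36.3   8.   40.3] q [ 12.   2.  -6. 121.   6.  28. 115.] w 0.0298
P [ 0.61  -0.104  0.111] offset [0.005  0.0036 0.0011] ang [1.299e+00 1.000e-03 5.000e-03]
```

View pics/s9.png

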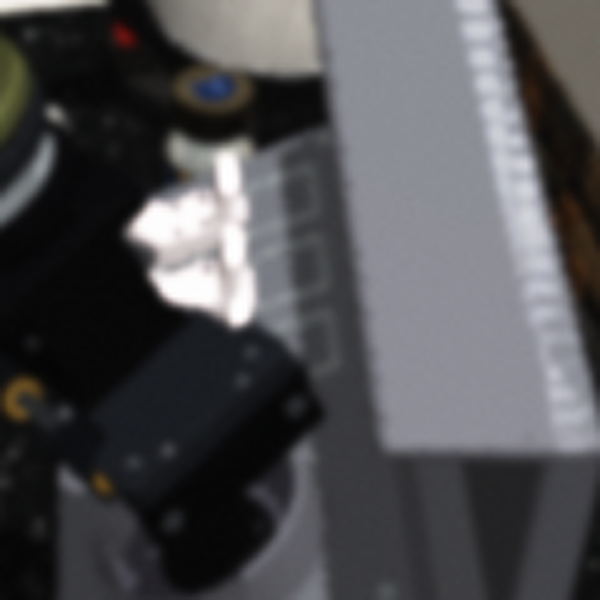

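Emit:
drive_tool(
  offset=[
    [-0.015,0,0],
    [-0.03,0.003,0.001],
    [-0.03,0.003,0.001],
    [-0.03,0.003,0.001],
    [-0.03,0.003,0.001],
    [-0.03,0.003,0.001],
  ],
  angular=[
    [0,0,0],
    [0.15,0,0],
    [0.3,0,0],
    [0.45,0,0],
    [0.6,0,0],
    [0.6,0,0],
  ],
)

```text
time_s: 18.82
tool_pos: [0.594, -0.1008, 0.143]
tool_rot: [-89.9, 61.1, -10.7]
force: [0.6, 0.3, -0.2]
grip_width: 0.0302
```

Run:
```python
from h import *
where()
goal(-.001,YD,.034,twist=0)
shot("side","s10",(320,180,440,300),5)
```

```text
t 18.82 u -0.0000 y -0.0843 d 0.0695 F [ 0.6  0.3 -0.2] q [ 13.  -2.  -7. 122.   4.  31.  82.] w 0.0302
P [ 0.61  -0.104  0.111] offset [ 0.0355  0.0011 -0.0002] ang [0.001 0.001 0.006]
```

View pics/s10.png

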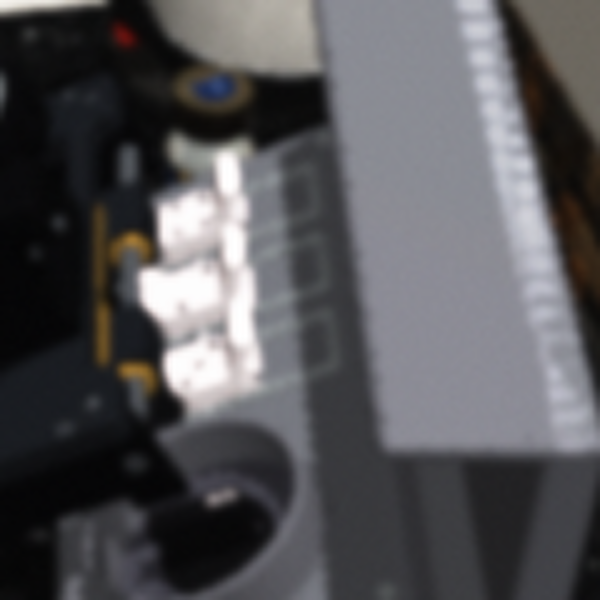

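Emit:
drive_tool(
  offset=[
    [0.015,0.001,0],
    [0.025,0.001,0],
    [0.03,0.001,0],
    [0.03,0.001,0],
  ],
  angular=[
    [0,0,0],
    [0,0,0],
    [0,0,0],
    [0,0,0],
  ],
)

```text
time_s: 19.38
tool_pos: [0.6072, -0.1033, 0.1152]
tool_rot: [-90.0, 61.2, -10.7]
force: [-0.5, 0.5, 0.7]
grip_width: 0.03
```

Run:
```python
from h import *
where()
goal(-.001,YD,.034,twist=0.4)
```

```text
t 19.38 u -0.0017 y -0.0843 d 0.0387 F [-0.5  0.5  0.7] q [ 13.   2.  -7. 122.   6.  28.  81.] w 0.03
P [ 0.61  -0.104  0.111] offset [ 0.0047 -0.0007 -0.0002] ang [0.402 0.002 0.004]
```

Emit:
drive_tool(
  offset=[
    [0.005,-0.001,0],
    [0.005,-0.001,0],
    [0.005,-0.001,0],
    [0.005,-0.001,0],
    [0.005,-0.001,0],
    [0.005,-0.001,0],
  ],
  angular=[
    [0,0,0],
    [0.12,0,0],
    [0.24,0,0],
    [0.36,0,0],
    [0.48,0,0],
    [0.55,0,0],
  ],
)

```text
time_s: 20.12
tool_pos: [0.6107, -0.1039, 0.1114]
tool_rot: [-58.4, 61.1, -10.7]
force: [1.2, 0.8, -0.0]
grip_width: 0.0296
```

Run:
```python
from h import *
where()
goal(-.001,YD,.034,twist=0.7)
shot("side","s11",(320,180,440,300),5)
```

```text
t 20.12 u -0.0003 y -0.0843 d 0.0337 F [ 1.2  0.8 -0. ] q [ 11.   3.  -5. 122.   6.  27.  49.] w 0.0296
P [ 0.61  -0.104  0.111] offset [-0.0003  0.0004 -0.0005] ang [0.15  0.003 0.003]
```

View pics/s11.png

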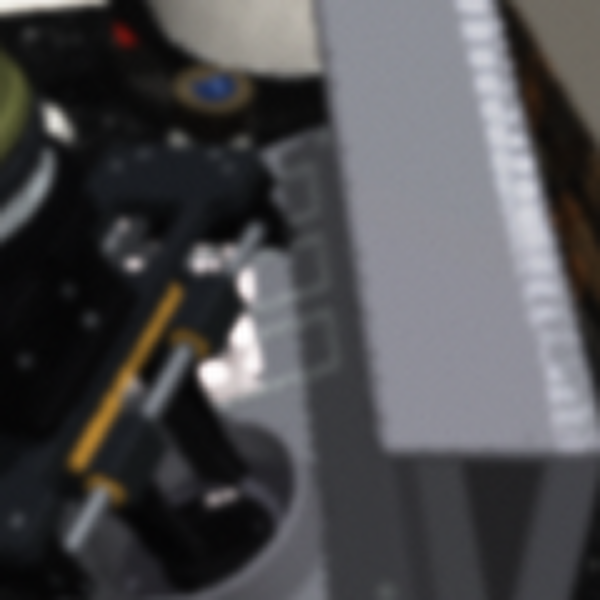

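Emit:
drive_tool(
  offset=[
    [0,0,0],
    [0,0,0],
    [0,0,0],
    [0,0,0],
  ],
  angular=[
    [0,0,0],
    [0,0,0],
    [0,0,0],
    [0,0,0],
  ],
  fingers=1,
  squeeze=15,
)

```text
time_s: 20.68
tool_pos: [0.6084, -0.105, 0.1096]
tool_rot: [-58.4, 61.4, -10.9]
force: [-5.0, -3.2, -0.1]
grip_width: 0.012
```

Run:
```python
from h import *
where()
goal(-.000,YD,.034,twist=0.72)
shot("side","s12",(320,180,440,300),5)
```

```text
t 20.68 u -0.0031 y -0.0858 d 0.0331 F [-5.  -3.2 -0.1] q [ 11.   3.  -5. 122.   6.  27.  49.] w 0.012
P [ 0.611 -0.104  0.112] offset [-0.001  -0.0019  0.0027] ang [ 0.168 -0.001  0.   ]
```

View pics/s12.png

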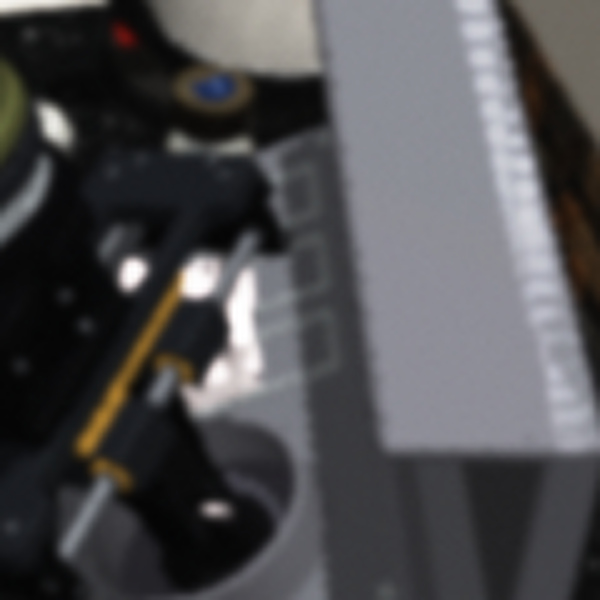

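Run:
```python
from h import *
goal(-.002,-.087,.036,twist=0.75)
```

```text
P [ 0.608 -0.106  0.113] offset [-0.0029 -0.0015 -0.0004] ang [ 0.198 -0.001  0.   ]
```

Emit:
drive_tool(
  offset=[
    [-0.002,0,0],
    [-0.003,-0.001,0],
    [-0.003,-0.001,0],
    [-0.003,-0.001,0],
  ],
  angular=[
    [0.07,0,0],
    [0.14,0,0],
    [0.2,0,0],
    [0.2,0,0],
  ],
)

```text
time_s: 21.22
tool_pos: [0.6077, -0.1044, 0.1109]
tool_rot: [-46.9, 61.5, -10.8]
force: [9.4, 0.2, -12.4]
grip_width: 0.0123
```

Run:
```python
from h import *
where()
goal(-.002,-.087,.038,twist=1.0)
goal(-.002,-.087,.038,twist=1.35)
shot("side","s13",(320,160,440,280),5)
```

```text
t 21.23 u -0.0031 y -0.0853 d 0.0346 F [  9.4   0.2 -12.4] q [ 11.   3.  -5. 122.   6.  27.  38.] w 0.0123
P [ 0.607 -0.106  0.114] offset [-0.0034 -0.0019 -0.0005] ang [ 0.249 -0.001 -0.001]
P [ 0.607 -0.106  0.114] offset [-0.0034 -0.0019 -0.0005] ang [ 0.599 -0.001 -0.001]
```

View pics/s13.png

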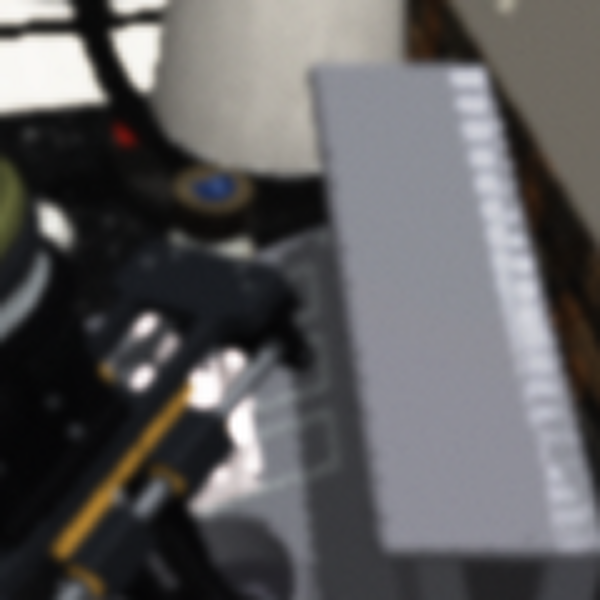

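Emit:
drive_tool(
  offset=[
    [0,0,0],
    [0,0,0],
    [-0.02,0,0],
    [-0.04,0,0],
    [-0.04,0,0],
  ],
  angular=[
    [0,0,0],
    [0,0,0],
    [0,0,0],
    [0,0,0],
    [0,0,0],
  ],
  fingers=0.31,
)

```text
time_s: 21.9
tool_pos: [0.5901, -0.1009, 0.1485]
tool_rot: [-46.9, 61.2, -10.7]
force: [-0.1, -0.3, 0.1]
grip_width: 0.0301
```

Run:
```python
from h import *
where()
goal(-.0015+.0191,-.0855+.0147,.06,twist=-.35)
```

```text
t 21.9 u -0.0008 y -0.0852 d 0.0762 F [-0.1 -0.3  0.1] q [ 11.  -3.  -5. 122.   4.  32.  39.] w 0.0301
P [ 0.616 -0.091  0.143] offset [ 0.0163 -0.0036  0.0231] ang [-1.101e+00  1.000e-03  3.000e-03]
```

Emit:
drive_tool(
  offset=[
    [0,0,0],
    [0,0,0.003],
    [0,0,0.006],
    [0,0,0.01],
    [0,-0.002,0.015],
    [0.0,-0.004,0.02],
    [0,-0.004,0.023],
    [0,-0.004,0.023],
  ],
  angular=[
    [-0.16,0,0],
    [-0.32,0,0],
    [-0.48,0,0],
    [-0.64,0,0],
    [-0.8,0,0],
    [-0.96,0,0],
    [-1.1,0,0],
    [-1.1,0,0],
  ],
  fingers=1,
)

```text
time_s: 22.9
tool_pos: [0.609, -0.0899, 0.157]
tool_rot: [-109.9, 61.2, -10.7]
force: [-0.3, -0.4, -0.2]
grip_width: 0.0004
```

Run:
```python
from h import *
where()
goal(-.0015+.0191,-.0855+.0147,.032,twist=-.35)
shot("side","s14",(320,180,440,300),5)
shot("top","t14",(315,190,355,250),10)
```

```text
t 22.9 u 0.0177 y -0.0709 d 0.0757 F [-0.3 -0.4 -0.2] q [  8.  -1.  -4. 119.   6.  33.  99.] w 0.0004
P [ 0.629 -0.094  0.119] offset [0.0437 0.0002 0.0001] ang [-0.002 -0.     0.003]
```

View pics/s14.png

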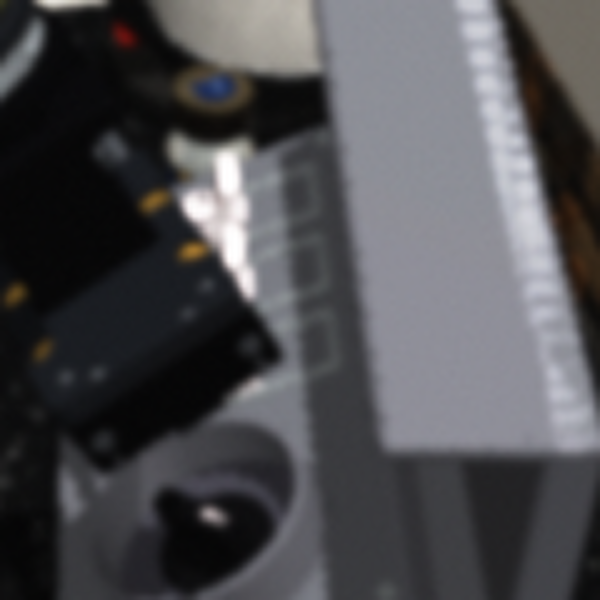

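Emit:
drive_tool(
  offset=[
    [0.015,0,0],
    [0.025,0,0],
    [0.032,0,0],
    [0.036,0,0],
    [0.036,0,0],
  ],
  angular=[
    [0,0,0],
    [0,0,0],
    [0,0,0],
    [0,0,0],
    [0,0,0],
  ],
)

```text
time_s: 23.62
tool_pos: [0.6256, -0.0934, 0.125]
tool_rot: [-109.8, 61.3, -10.7]
force: [0.7, -0.3, 0.2]
grip_width: 0.0003
```

Run:
```python
from h import *
where()
goal(-.0015+.0191,-.0855+.0147,.033,twist=-.35)
```

```text
t 23.62 u 0.0173 y -0.0712 d 0.0395 F [ 0.7 -0.3  0.2] q [  8.   3.  -4. 119.   7.  29.  98.] w 0.0003
P [ 0.629 -0.094  0.119] offset [ 0.0065 -0.0004  0.0003] ang [-0.003 -0.     0.002]
```

Emit:
drive_tool(
  offset=[
    [0.004,0,0],
    [0.0065,0,0],
    [0.0065,0,0],
  ],
  angular=[
    [0,0,0],
    [0,0,0],
    [0,0,0],
  ],
)

```text
time_s: 24.0
tool_pos: [0.6286, -0.094, 0.1191]
tool_rot: [-109.8, 61.3, -10.7]
force: [-0.1, -0.1, 0.6]
grip_width: 0.0005
```

Run:
```python
from h import *
where()
goal(-.0015+.0176,-.0855+.0079,.033,twist=-.245)
goal(-.0015+.0162,-.0855+.0043,.033,twist=-.175)
goal(-.0015+.0143,-.0855+.0038,.033,twist=-.175)
```

```text
t 24.0 u 0.0172 y -0.0712 d 0.0329 F [-0.1 -0.1  0.6] q [  8.   4.  -4. 119.   7.  28.  98.] w 0.0005
P [ 0.626 -0.1    0.119] offset [-0.0001  0.0032 -0.0057] ang [0.102 0.    0.002]
P [ 0.625 -0.103  0.118] offset [-0.0001  0.0057 -0.0086] ang [0.172 0.    0.002]
P [ 0.623 -0.104  0.117] offset [-0.0001  0.0077 -0.0084] ang [0.172 0.    0.002]
```

Emit:
drive_tool(
  offset=[
    [0,0.0016,-0.003],
    [0,0.0032,-0.0057],
    [0,0.0045,-0.0072],
    [0,0.0057,-0.0086],
    [0,0.0057,-0.0086],
  ],
  angular=[
    [0.05,0,0],
    [0.1,0,0],
    [0.14,0,0],
    [0.17,0,0],
    [0.17,0,0],
  ],
)

```text
time_s: 24.62
tool_pos: [0.6267, -0.1014, 0.1194]
tool_rot: [-99.7, 61.0, -10.4]
force: [5.6, 4.5, -1.9]
grip_width: 0.0004
```

Run:
```python
from h import *
where()
goal(-.0015+.0143,-.0855+.0038,.033,twist=-.175)
goal(-.0015+.0123,-.0855+.0033,.033,twist=-.175)
```

```text
t 24.62 u 0.0169 y -0.0788 d 0.0333 F [ 5.6  4.5 -1.9] q [  8.   4.  -3. 119.   6.  28.  90.] w 0.0004
P [ 0.623 -0.104  0.117] offset [ 0.0003  0.0045 -0.0021] ang [0.001 0.002 0.006]
P [ 0.621 -0.104  0.116] offset [ 0.0003  0.0065 -0.0023] ang [0.001 0.002 0.006]
```

Emit:
drive_tool(
  offset=[
    [0,0.002,-0.001],
    [0,0.0045,-0.002],
    [0,0.006,-0.003],
    [0,0.006,-0.003],
  ],
  angular=[
    [0,0,0],
    [0,0,0],
    [0,0,0],
    [0,0,0],
  ],
)

```text
time_s: 25.12
tool_pos: [0.6248, -0.1038, 0.1197]
tool_rot: [-99.5, 60.6, -10.2]
force: [8.5, 0.5, -1.5]
grip_width: 0.0003
```

Run:
```python
from h import *
where()
shot("side","s15",(320,180,440,300),5)
```

```text
t 25.12 u 0.0159 y -0.0815 d 0.0343 F [ 8.5  0.5 -1.5] q [  9.   3.  -3. 120.   5.  27.  91.] w 0.0003
```

View pics/s15.png

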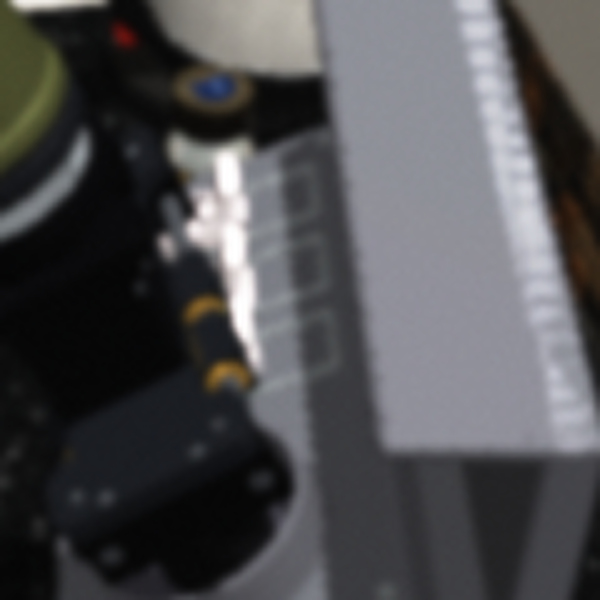

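Emit:
drive_tool(
  offset=[
    [0,0.002,0],
    [0,0.004,0],
    [0,0.006,0],
    [0,0.006,0],
  ],
  angular=[
    [0,0,0],
    [0,0,0],
    [0,0,0],
    [0,0,0],
  ],
)

```text
time_s: 25.68
tool_pos: [0.6236, -0.1042, 0.1205]
tool_rot: [-99.4, 60.0, -10.1]
force: [11.0, -0.2, -0.7]
grip_width: 0.0004
```

Run:
```python
from h import *
where()
```

```text
t 25.68 u 0.0153 y -0.0821 d 0.0355 F [11.  -0.2 -0.7] q [  9.   3.  -3. 121.   5.  27.  91.] w 0.0004
```

Emit:
drive_tool(
  offset=[
    [0,-0.005,0],
    [-0.02,-0.005,0],
    [-0.06,0.02,0.03],
    [-0.1,0.05,0.07],
    [-0.13,0.09,0.12],
    [-0.13,0.1,0.16],
    [-0.13,0.1,0.16],
  ],
  angular=[
    [0,0,0],
    [0,0,0],
    [0,0,0],
    [0,0,0],
    [0,0,0],
    [0,0,0],
    [0,0,0],
  ],
)

```text
time_s: 26.55
tool_pos: [0.484, 0.0717, 0.1653]
tool_rot: [-100.0, 60.4, -10.3]
force: [0.2, -0.4, -0.6]
grip_width: 0.0005
```

Run:
```python
from h import *
where()
shot("top","t16",(325,185,385,245),10,4)
shot("side","s16",(330,200,400,310),5,2)
shot("top","t16w",TB,10,4)
```

```text
t 26.55 u -0.1125 y 0.0645 d 0.1564 F [ 0.2 -0.4 -0.6] q [-12. -17. -10. 132.  19.  41.  56.] w 0.0005
```

View pics/t16.png

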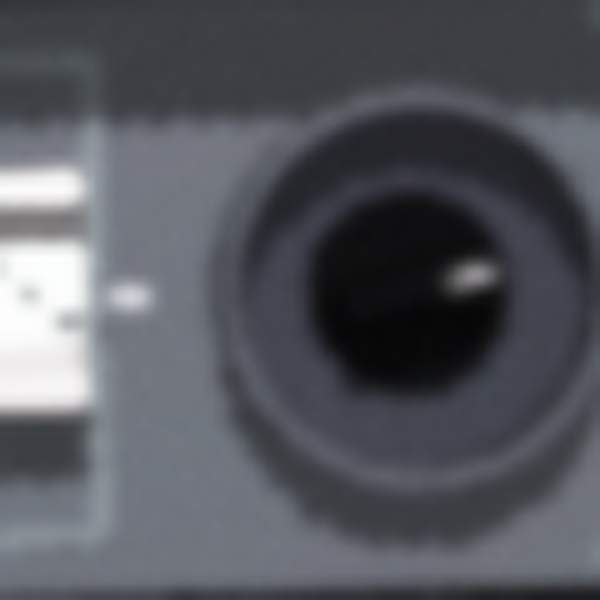

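View pics/s16.png

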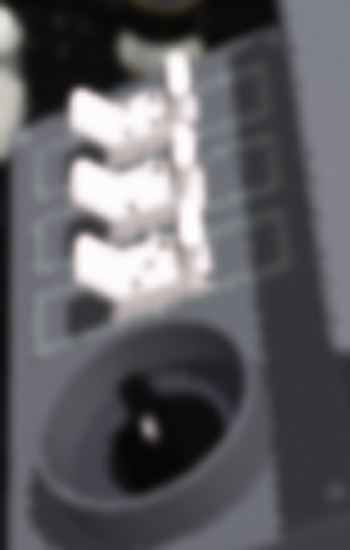

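View pics/t16w.png

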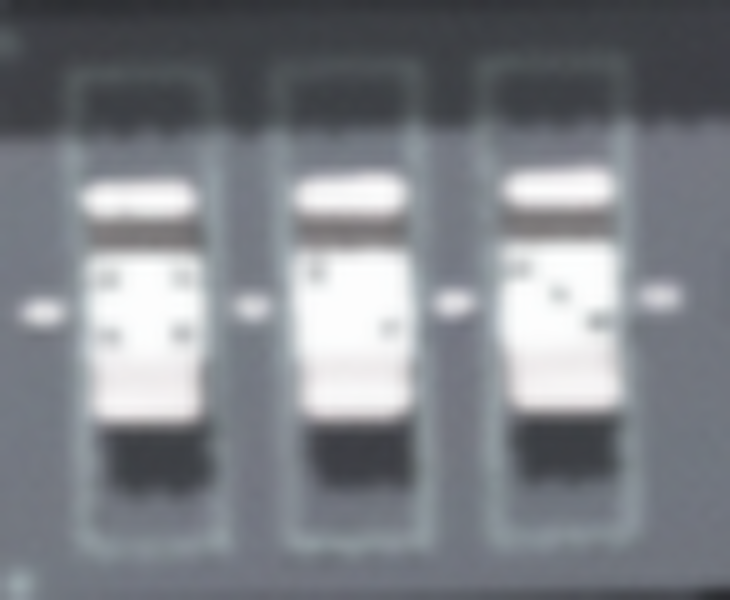

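Run:
```python
from h import *
def onp(n,uv,h=.042,p=p0):
    C,d=ray(n,uv); C=tocon(p,C); c,s=np.cos(p[2]),np.sin(p[2]); d=d@np.array([[c,-s,0],[s,c,0],[0,0,1]])
    k=(h-(C-A)@N)/(d@N); P=C+d*k[:,None]; return np.c_[(P-A)@U,P[:,1]]
B=(325,185,385,245);f=10
a=cv2.imread("pics/t16_full.png",0).astype(float)[185:245,325:385]
ys,xs=np.mgrid[0:60,0:60]; m=(a>75)&(xs>43)&(xs<51)&(ys>24)&(ys<31)
print(a[24:32,42:52].astype(int)); w=a*m; cx,cy=(w*xs).sum()/w.sum(),(w*ys).sum()/w.sum()
pts=np.c_[xs[m],ys[m]]; c=np.cov(pts.T,aweights=a[m]); e=np.linalg.eigh(c)[1][:,1]; 
q=np.array([[cx,cy],[cx+e[0]*2,cy+e[1]*2]])+[325,185]
P=onp("top",q); print("line centre",P[0]); d=P[1]-P[0]; d=d if d[1]<0 else -d
print("dir angle",np.degrees(np.arctan2(-d[1],d[0])))
for C in((0,-.0845),(-.0015,-.0855)): r=P[0]-C; print("radial angle",np.degrees(np.arctan2(-r[1],r[0])),np.hypot(*r))
print("initial line",onp("top",unz([(563,370)],(255,135),5)))
```

```text
[[ 43  42  42  42  42  47  56  78  99 111]
 [ 39  41  44  52  64  73  77  82  92 107]
 [ 40  47  64  93 122 138 131 111  97 104]
 [ 45  58  89 128 160 175 162 128  99 104]
 [ 45  60  92 126 142 139 124  98  86 100]
 [ 42  46  68  86  86  74  60  56  75  99]
 [ 35  34  38  45  42  37  36  50  73 101]
 [ 27  30  30  27  29  30  33  49  78 103]]
line centre [ 0.00298368 -0.10007135]
dir angle 75.08438468075546
radial angle 79.15284153741631 0.015854634473055913
radial angle 72.89660365540334 0.015245581766824095
initial line [[ 0.01139587 -0.08825254]]
```

Run:
```python
from h import *
for n,f in(("top","t16w_full"),("side","s16_full")):
    a=cv2.imread(f"pics/{n}0.png").astype(int);b=cv2.imread(f"pics/{f}.png").astype(int)
    cv2.imwrite(f"pics/diff_{n}.png",np.clip(np.abs(a-b).sum(2),0,255).astype(np.uint8))
where()
```

```text
t 27.05 u -0.1093 y 0.0602 d 0.1562 F [ 0.2 -0.5 -0.4] q [-11. -17.  -9. 132.  19.  41.  56.] w 0.0008
```

View pics/diff_top.png

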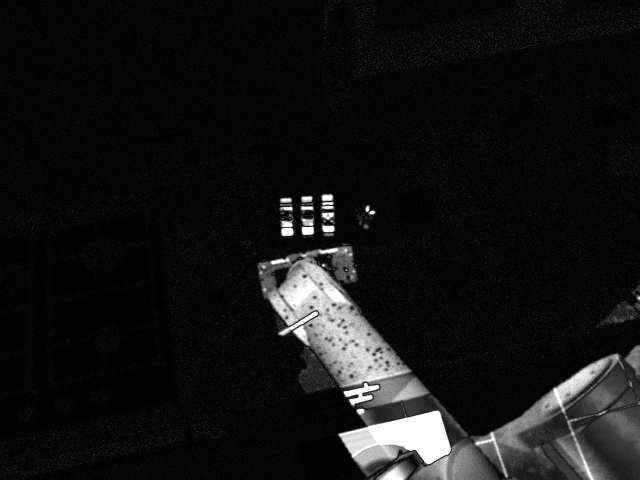

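View pics/diff_side.png

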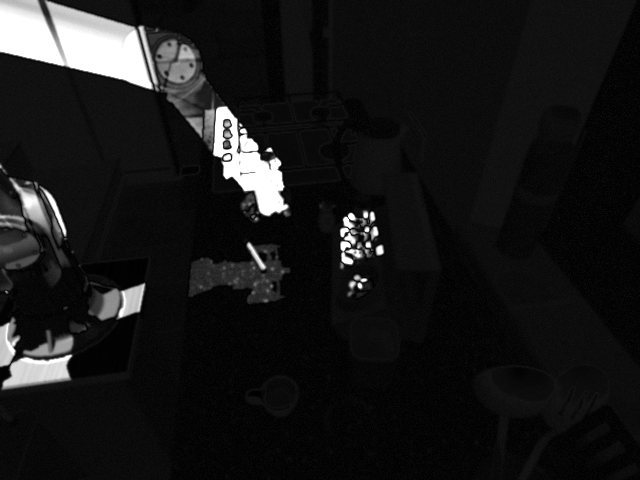

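```bash
python3 -c "
from cell import sign_off
print(sign_off())"
```

```text
the job is handed in; nothing more can be done
None
```

The timer is set to 4-2-3, and I then turned the dial clockwise to its stop. I handed in at about 27 s with the gripper clear of everything.

- **Wheels:** Before starting I read 2-1-5 from the pictures, none square and none on its target. I turned left about +99°, middle +35° and right −100°, pushing on the fins. After the dial was turned, the top picture showed four, two and three pips level with the index marks. Before the dial was turned, the upper fins measured 30.0°, 29.6° and 30.1° (ideal 30°). The pip centres read 2–3° high, which is within picture error.
- **Dial:** I gripped the bar for the first 43° or so, then pushed it with the closed fingertips until it stalled. At the stall a further 6 mm of commanded push moved it 0.6 mm, and the force rose to 11 N. The white line measured about 75° by its direction (73–79° by its position), against the stop at 75°.
- **Bad contact:** On my first descent into the well a fingertip met something in the well, most likely the top of the bar. The wrist force was about 55 N before I backed off. The limit is 120 N at the wrist and 40 N for the gripper's body. I think only the fingertip touched, but I could not see the contact point.
- **Surroundings:** Before/after difference pictures from both cameras show only the wheels, dial, arm and shadows changed. Part of the lighter is behind the arm or its shadow in both pictures, but the robot was never near it.

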